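# Shut the EPROM eraser and set its timer pointer

## Robot

A 7-joint arm with a two-finger parallel gripper is mounted at the origin on the work surface. World frame = base frame: x ahead of the robot, y to its left, z up, the work surface at z = 0. Lengths are in m, angles in rad, forces in N, time in s.
With the tool pointing down it reaches from about 0.4 to 0.75 m from the base axis. Payload 19.5 kg.
Tool frame: the origin (TCP) lies midway between the tips of the shut fingers; the grasp point (between the pads) lies grasp_offset behind it (grasp_offset is the distance from the TCP to the grasp point, in m); z points along the fingers, y is the direction in which the jaws open and shut (so a half turn about z gives the same grasp; the last joint's range is limited). The gripper opens to 85 mm and grips with 20 to 120 N. Pads are 22 mm wide; open, the fingers measure 114 mm over their backs; the gripper's body (76 mm by 85 mm) begins 54 mm behind the grasp point. The pads swing forward as they close: fully open they stand 13 mm farther back than shut.
Start: joints at [1.205, 0.707, -0.028, 1.485, 0.022, 0.951, -0.075], TCP at [0.183, -0.545, 0.231] pointing down, gripper open.
Joint ranges: [-2.71, 2.71], [-0.32, 2.16], [-1.57, 1.52], [0, 2.45], [-1.46, 4.6], [0, 2.02], [-2.83, 2.83]. Speed limits (rad/s): [1.89, 1.89, 2.57, 2.57, 3.01, 3.01, 3.01].

## Interface

Orientations are given as a unit quaternion [x, y, z, w].
In Python, from bench import read_state, read_camera, get_calibration, close_job, search_frame, trace, grasp_offset gives the robot as it stands.
- The arm moves only by the tool move_arm, never from a script. Its argument "targets" is text: rows parted by semicolons, each of 7 numbers parted by spaces: the shift along the tool's x, y, z in m, then the turn, a rotation vector about the tool's x, y, z in degrees, then the opening, from -1 (shut) to 1 (fully open). A call has 1 to 12 rows; each row is the pose to reach, as a shift and turn from the pose commanded when the call began, along the tool's axes at that moment; what a row does not reach only later rows make up. A row lasts 1/10 s, in which the tool goes at most 50 mm and 8.59 degrees, less where a joint would pass 70% of its speed; a pose out of reach is approached as far as the arm can. A call with a gripper value outside its range is refused whole. The fingers move at their own pace and stop on an object; the grip force is fixed at half the most. Time passes only in rows, so rows that repeat a pose let the fingers close. It gives the time, the measured TCP pose, the force and the opening at its end, in the units of the state.
- read_state(): the state, without advancing time (a new reading comes with each control period).
- read_camera(name): name is "side" or "top"; returns the picture (420x560x3 uint8, blue, green, red); there is no depth.
- get_calibration(name): a dict with "fx", "fy", "cx", "cy" (pixels), "extrinsics" (4x4, takes a point from camera to world coordinates). Camera axes: x right, y up, looking along -z (the intrinsics and any distortion apply to the point x, -y, -z); pixel columns grow to the right and rows downward; lengths in m; the calibration is good to about 2 mm. A picture is of the moment at which its call begins. get_calibration takes no time and is no camera call.
- close_job(): hands the job in, once; it reports no verdict.
Trained networks look in the newest picture that a camera, given by its name, has taken for a name from the list of things; names that differ only in an ending like _2 or _b are one class to them, and where a whole thing is asked for, a point or a joint stands for the part that bears it (a point fixed in the world has none). Each returns a list of dicts, best first, with "conf" (0 to 1); they miss things now and then, are a little off and sometimes report something else, mostly with a low value. They report only what shows in the picture. A call takes as long as a camera call.
- search_frame(camera, label): "extent" ([left, top, width, height] in pixels, round what is visible of it).
- trace(camera, label): "region" (420x560 bool, what is visible of it) and "extent" ([left, top, width, height] in pixels, round what is visible of it).
The state is a dict: "time": time; "qpos": joint angles; "dq": joint speeds; "joint_torque": joint torques, N m; "ee_pos": TCP position; "ee_rot": TCP orientation; "force": force on the tool from outside, world axes, zero at the start; "ft_torque": the same for the moment, N m; "opening": finger opening in m.
Only numpy, scipy, OpenCV 4.12 (cv2) and the standard library are available. Lean on these libraries where they do the work, as an engineer would, in place of code of your own. Each camera call takes 0.05 s, during which the arm holds its last target.

## Task

Start the chips erasing by pushing with a fingertip, gripping nothing. First push the eraser's sliding steel door, which has an upright tab, fully home over the lamp chamber, leaving the timer alone meanwhile. Then push the side of the timer's black pointer arm round clockwise until its tip points at the small dark steel index block on the dial rim, and take the hand away from everything. Do not shift the index block, the chips or the other things on the desk.

Things in the scene. Friction and masses are not known exactly. Their poses are not given: they have to be found in the camera images.
- eraser: The EPROM eraser: beige sheet-metal box 160 (its x) x 370 (its y) x 75 high, too heavy to shift. Origin: centre of its underside; z up; x points away from its vented front, y to the left as seen from its front. Timer dial on the top at the right (-y) part, lamp chamber (open-topped pit, 100 x 85, centre at y = +117.5) at the left end. The door slides along y on the top between two low guide strips (6 high).
- door (a joint): Sliding steel door of the lamp chamber, in m: 0 = shut, fully home against its stop over the chamber; positive = open by that much, the door standing towards the dial (-y of the eraser). At most 0.088. Moves with a light push (about 1.5 N) and stays where it is left.
- door_tab (a point): Middle of the top edge of the door's upright steel tab. The tab is 70 long (along the eraser's x), 6 thick (along y) and 24 high: it rises from the door's flat plate, whose top lies 24 below this point. The point's axes are the eraser's. Pushing the tab towards the eraser's +y shuts the door.
- pointer (a joint): Timer pointer, in rad, about the dial's vertical axis: 0 = pointing along the eraser's -y (to its outer right end); grows clockwise seen from above (pi/2 = towards the eraser's front, -x; pi = towards the chamber, +y). Stops at -0.15 and 3.9. Stiff enough to stay where it is left; turning it takes about 0.06 N m. The index block lies clockwise of it at the start.
- pointer_tip (a point): Top of the outer end of the pointer, 62 from the dial axis, 27 above the dial plate. The pointer is one black plastic arm like an upright fin, 10 thick, from the hub to this tip, its lower edge 5 and its upper edge 27 above the dial plate, with a thin white line along its top; the hub is 32 across and 31 high. The point's x axis points outward along the arm, z up.
- dial_centre (a point): Centre of the dial: on its vertical axis, on the upper face of the flat round aluminium dial plate (162 across), 78 above the table; at y = -100 of the eraser. Axes as the eraser's.
- index (a joint): Angle of the index block, in rad, counted as for pointer: the pointer points at the block's middle when both joints read the same. Clamped: it is not to be moved.
- index_line (a point): On the index block's centre line, 62 from the dial axis, the radius of the pointer's tip. The index block is a small dark steel block on the rim of the dial, 15 (radial, from 65 to 80 from the axis) x 16 wide, its top 6.5 above the dial plate (the pointer passes inside it; a finger kept 9 or more above the plate passes over it). The point's x axis points outward.
- chips: Black holder with three chips lying loose in the lamp chamber, 70 x 60 x 12 high, on the chamber's floor 35 above the table. Origin: centre of its underside. Stays where it is.
- mouse: Bystander: cream plastic computer mouse, 105 x 62 x 33 high (mm). Origin: centre of its underside.
- tin: Bystander: round brass tip-tinner tin, 50 across, 20 high (mm). Origin: centre of its underside.
- puller: Bystander: red nylon fuse puller lying flat, about 130 long, 25 wide, 12 high (mm). Origin: centre of its underside.
- mug: Bystander: chipped white ceramic mug, 80 across without its handle, 92 high (mm). Origin: centre of its underside.
- chiptube: Bystander: straight plastic chip tube lying flat, 16 x 210 x 10 high, long along its own y (mm). Origin: centre of its underside.
- spool: Bystander: solder spool standing on end, 60 across, 42 high (mm). Origin: centre of its underside.

How it is judged:
On the way, in this order (a step that is already met when the one before it is completed fails the run):
1. the door is pushed fully home while the timer pointer is still where it started (value of joint door below 0.004 m and distance of pointer_tip from where it was at the start of the episode below 0.015 m), for 0.2 s.
2. the pointer's tip points at the index block (value of joint door below 0.004 m and horizontal distance between pointer_tip and index_line below 0.008 m), for 0.2 s.
At the end, for the whole second after the job is handed in: Door shut to within 4 mm of its stop; pointer tip within 8 mm (half the index block's width) of the block's centre line and at rest; index block within 8 mm, chip holder within 20 mm and every bystander within 25 mm of where it started (all of step 2 and velocity of joint pointer between -0.05 and 0.05 rad/s and distance of index_line from where it was at the start of the episode below 0.008 m and distance of chips from where it was at the start of the episode below 0.02 m and distance of each of mouse, tin, puller, mug, chiptube, spool from where it was at the start of the episode below 0.025 m); the robot touches nothing.
It fails at once if the pointer is turned (tip moved more than 15 mm) while the door is not shut (value of joint door above 0.006 m and distance of pointer_tip from where it was at the start of the episode above 0.015 m).
It fails at once if the pointer arm or the door's tab is gripped: fingers press on both of its sides at once ((contact force between the fingers and pointer_c0 above 1 N and contact force between the fingers and pointer_c1 above 1 N) or (contact force between the fingers and door_c0 above 1 N and contact force between the fingers and door_c1 above 1 N)).
It fails at once if the index block is shifted more than 8 mm (distance of index_line from where it was at the start of the episode above 0.008 m).
It fails at once if the chip holder is shifted more than 20 mm or lifted (distance of chips from where it was at the start of the episode above 0.02 m).
It fails at once if a bystander is lifted or shifted more than 25 mm (distance of any of mouse, tin, puller, mug, chiptube, spool from where it was at the start of the episode above 0.025 m).
It also fails if it takes over 54 s, if anything falls off the work surface, if the arm or the gripper's body presses on something with over 40 N, if the wrist force passes 120 N, or if a joint passes its speed limit or range.

## Working session

There is one attempt and no reset: what is moved stays moved. The work goes in short steps, Python scripts to look and compute and a tool call to move; the robot and the scene stay as the last step left them, time stands still between calls to the robot, and variables do not carry over. Pictures are saved under pics/ and viewed, and the job is handed in when it is done.

Besides the shell and the picture viewer there is one more tool, called after ">>>" as name(argument=value, ...), one argument or row to a line, values as JSON. move_arm: Moves the arm, as the interface text tells. Its arguments: {"type":"object","properties":{"targets":{"type":"string"}},"required":["targets"]}

```bash
mkdir -p pics; python3 - <<'E'
from bench import *
import cv2,numpy as np
s=read_state();print({k:np.round(v,3) for k,v in s.items()}, grasp_offset if not callable(grasp_offset) else grasp_offset())
for c in("side","top"):
    cv2.imwrite(f"pics/{c}0.png",read_camera(c)); k=get_calibration(c);print(c,k)
E
```

```text
{'time': np.float64(0.0), 'qpos': array([ 1.205,  0.707, -0.028,  1.485,  0.022,  0.951, -0.075]), 'dq': array([ 0.001,  0.   , -0.   , -0.   , -0.002,  0.003, -0.001]), 'joint_torque': array([ 0.0000e+00, -8.8321e+01,  1.2350e+00, -2.3616e+01,  1.7000e-02,
        7.0000e-03, -0.0000e+00]), 'ee_pos': array([ 0.183, -0.545,  0.231]), 'ee_rot': array([ 0.987,  0.161, -0.   , -0.001]), 'force': array([-0.174, -0.261,  1.034]), 'ft_torque': array([-0.029, -0.02 , -0.005]), 'opening': np.float64(0.085)} 0.0187
side {'fx': 506.89586373530955, 'fy': 506.89586373530955, 'cx': 281.7435771483329, 'cy': 201.94182485363726, 'extrinsics': array([[-0.99766609,  0.04335968, -0.0527476 ,  0.49673974],
       [-0.06793322, -0.70822998,  0.70270575,  0.79461113],
       [-0.00688833,  0.70464901,  0.7095226 ,  0.86841724],
       [ 0.        ,  0.        ,  0.        ,  1.        ]])}
top {'fx': 473.37423718824795, 'fy': 473.37423718824795, 'cx': 285.66634604604286, 'cy': 205.70334087946796, 'extrinsics': array([[ 0.07989473,  0.97280812, -0.21739642,  0.32317106],
       [-0.99678876,  0.07914871, -0.01215135,  0.0372362 ],
       [ 0.00538571,  0.21766913,  0.97600776,  1.23108751],
       [ 0.        ,  0.        ,  0.        ,  1.        ]])}
```

View pics/side0.png

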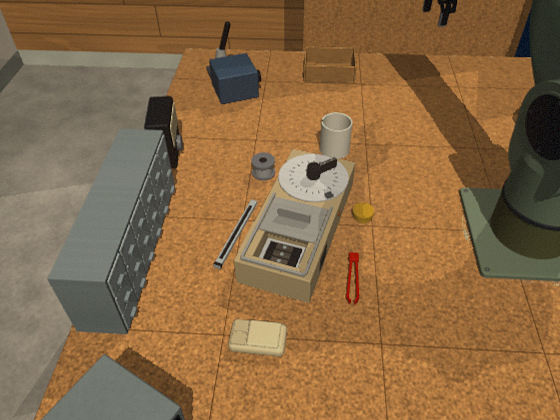

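View pics/top0.png

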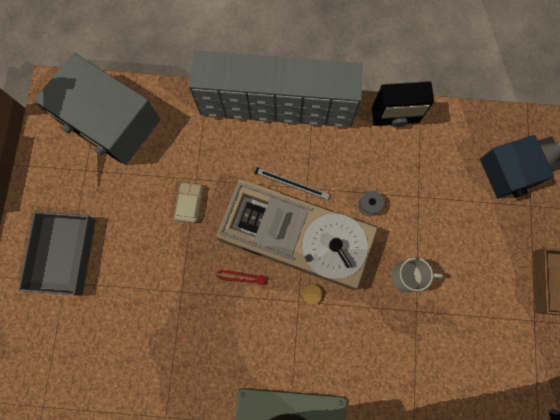

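The side and top views show the eraser with its dial (top view about 335,245), the pointer pointing down and right, and a dark block near (309,258). The door tab is near (283,223). I'll enlarge this area.

```bash
python3 - <<'E'
import cv2
a=cv2.imread("pics/top0.png")[175:295,210:390];cv2.imwrite("pics/topz.png",cv2.resize(a,None,fx=4.4,fy=4.4,interpolation=cv2.INTER_CUBIC))
a=cv2.imread("pics/side0.png")[145:295,225:365];cv2.imwrite("pics/sidez.png",cv2.resize(a,None,fx=4,fy=4,interpolation=cv2.INTER_CUBIC))
E
```

```text
(no output)
```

View pics/topz.png

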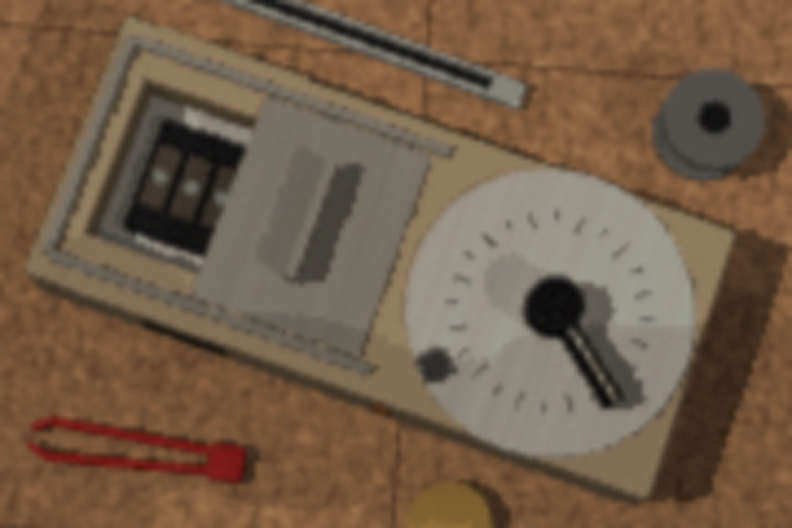

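View pics/sidez.png

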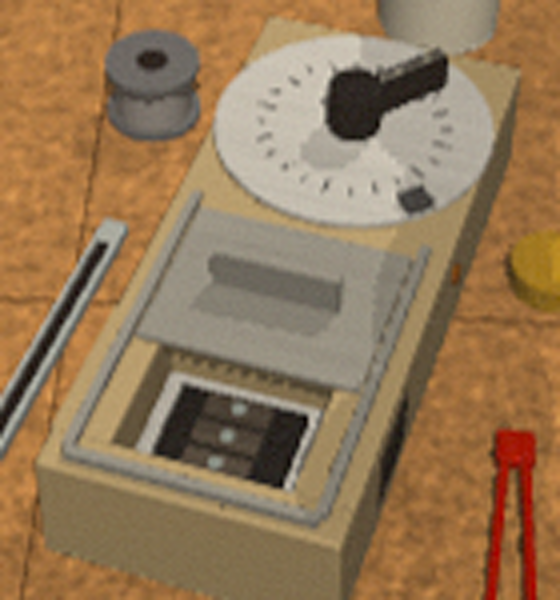

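```bash
cat > h.py <<'E'
import numpy as np,cv2
from bench import get_calibration
from scipy.optimize import least_squares
C={c:get_calibration(c) for c in("side","top")}
def proj(c,p):
    k=C[c];E=np.array(k["extrinsics"]);q=(np.asarray(p)-E[:3,3])@E[:3,:3]
    return np.array([k["cx"]+k["fx"]*q[0]/-q[2],k["cy"]-k["fy"]*q[1]/-q[2]])
def W(v,p):
    c,s=np.cos(v[2]),np.sin(v[2]);return np.array([v[0]+c*p[0]-s*p[1],v[1]+s*p[0]+c*p[1],p[2]])
def E2(a,r,z): return [-r*np.sin(a),-.1-r*np.cos(a),z]
E
cat > fit.py <<'E'
from h import *
T=lambda u,v:(np.array([u,v])+.0)/4.4+[210,175]
S=lambda u,v:np.array([u,v])/4+[225,145]
# v: x,y,yaw,taby(e),pointer,index
co=[(.08,.185,.075),(-.08,.185,.075),(.08,-.185,.075),(-.08,-.185,.075)]
ob=[]
for p,t,s in zip(co,[(128,22),(32,270),(735,235),(643,498)],[(45,465),(340,548),(272,20),(520,70)]):
    ob+=[("top",lambda v,p=p:p,T(*t)),("side",lambda v,p=p:p,S(*s))]
ob+=[("top",lambda v:(0,-.1,.078),T(550,312)),("top",lambda v:(0,-.1,.109),T(554,305)),
("top",lambda v:E2(v[4],.062,.105),T(612,402)),("side",lambda v:E2(v[4],.062,.105),S(444,55)),
("top",lambda v:E2(v[5],.0725,.0845),T(437,363)),("side",lambda v:E2(v[5],.0725,.0845),S(416,194)),
("side",lambda v:(.035,v[3],v[6]),S(212,256)),("side",lambda v:(-.035,v[3],v[6]),S(342,280))]
f=lambda v:np.concatenate([proj(c,W(v,g(v)))-o for c,g,o in ob])
r=least_squares(f,[.45,.0,-.3,0,.6,2,.1],loss="soft_l1");v=r.x
print(np.round(v,4));print(np.round(f(v).reshape(-1,2),1).tolist())
for n,p in [("dial",(0,-.1,.078)),("tip",E2(v[4],.062,.105)),("idx",E2(v[5],.062,.0845)),("tab",(0,v[3],v[6]))]:print(n,np.round(W(v,p),4))
for x in(.035,-.035):print("tab top",(proj("top",W(v,(x,v[3],v[6])))-[210,175])*4.4)
np.save("v.npy",v)
E
python3 fit.py
```

```text
[ 0.5152  0.0204 -0.267   0.0412  0.7072  2.3526  0.0986]
[[-1.1, -1.5], [-3.4, -0.8], [-2.7, 1.0], [0.3, -0.1], [0.2, -0.8], [-1.2, -1.9], [1.2, 1.0], [0.4, -0.7], [-0.4, 0.1], [0.1, -0.0], [0.2, 0.7], [0.0, -0.3], [-1.2, 0.9], [-0.2, 0.4], [0.4, -0.9], [-0.4, 0.9]]
dial [ 0.4888 -0.0761  0.078 ]
tip [ 0.4376 -0.1109  0.105 ]
idx [ 0.4579 -0.0224  0.0845]
tab [0.5261 0.0601 0.0986]
tab top [331.5913303  162.45377706]
tab top [288.17870544 279.87750879]
```

```bash
cat >> h.py <<'E'
from scipy.spatial.transform import Rotation as R
def go(p,yawdeg):
    from bench import read_state
    s=read_state();r=R.from_quat(s["ee_rot"]);y=np.radians(yawdeg)
    t=R.from_matrix(np.array([[np.cos(y),np.sin(y),0],[np.sin(y),-np.cos(y),0],[0,0,-1]]))
    print("now",np.round(s["ee_pos"],4),"t",s["time"],"F",np.round(s["force"],1))
    print("shift",np.round(r.inv().apply(np.asarray(p)-s["ee_pos"]),4),"turn",np.round((r.inv()*t).as_rotvec(degrees=True),2))
E
python3 - <<'E'
from h import *
v=np.load("v.npy")
def line(im,c,P,col,sc,off):
    pts=np.array([(proj(c,W(v,p))-off)*sc for p in P]);cv2.polylines(im,[np.int32(pts*8)],False,col,1,cv2.LINE_AA,3)
for c,f,sc,off in(("top","topz",4.4,[210,175]),("side","sidez",4,[225,145])):
    im=cv2.imread(f"pics/{f}.png")
    line(im,c,[(.08,.185,.075),(-.08,.185,.075),(-.08,-.185,.075),(.08,-.185,.075),(.08,.185,.075)],(255,0,0),sc,off)
    line(im,c,[(.081*np.cos(a),-.1+.081*np.sin(a),.078) for a in np.linspace(0,6.3,60)],(0,255,0),sc,off)
    line(im,c,[(0,-.1,.105),E2(v[4],.062,.105)],(0,0,255),sc,off)
    line(im,c,[E2(v[5],.065,.0845),E2(v[5],.08,.0845)],(0,255,255),sc,off)
    line(im,c,[(.035,v[3],.1),(-.035,v[3],.1)],(255,0,255),sc,off)
    cv2.imwrite(f"pics/{f}_o.png",im)
go(W(v,(0,.0,0.231)),-15.3)
E
```

```text
now [ 0.1829 -0.5449  0.2309] t 0.1 F [ 0.6 -0.8  0.2]
shift [ 4.949e-01 -4.302e-01  3.000e-04] turn [-5.000e-02  2.000e-02  3.385e+01]
```

View pics/topz_o.png

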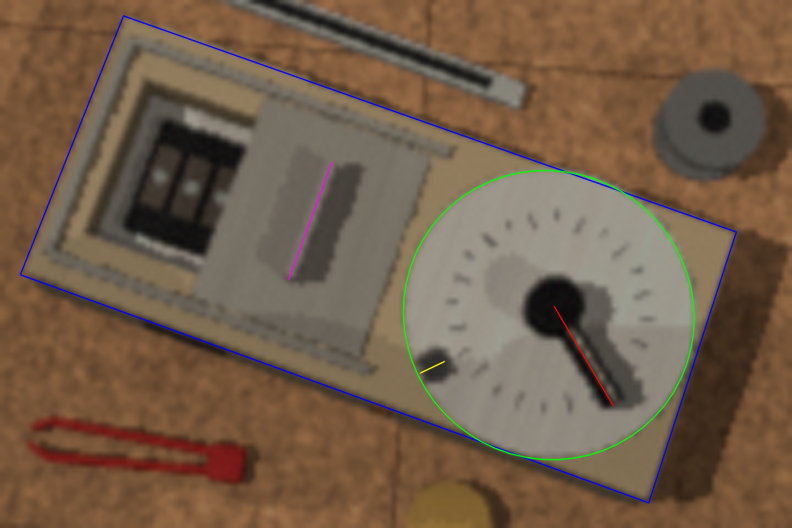

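View pics/sidez_o.png

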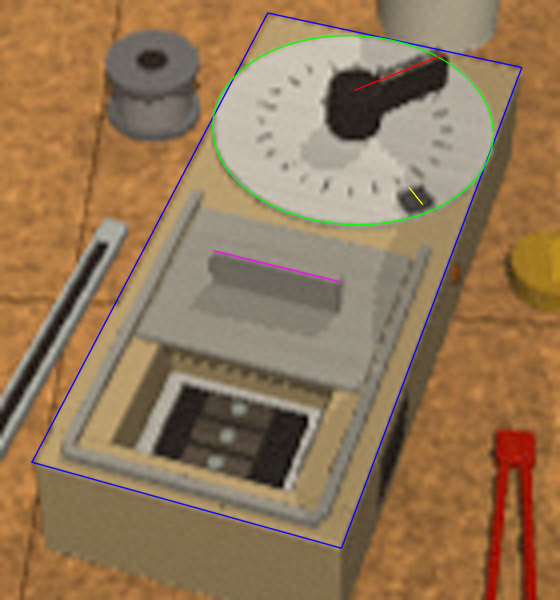

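The overlay fits in both views: dial, pointer line and tab edge all lie on their image features. I'll move above the gap behind the tab with the fingers shut.

>>> move_arm(
  targets="0.495 -0.43 0 0 0 33.8 -1;0.495 -0.43 0 0 0 33.8 -1;0.495 -0.43 0 0 0 33.8 -1;0.495 -0.43 0 0 0 33.8 -1;0.495 -0.43 0 0 0 33.8 -1;0.495 -0.43 0 0 0 33.8 -1;0.495 -0.43 0 0 0 33.8 -1;0.495 -0.43 0 0 0 33.8 -1;0.495 -0.43 0 0 0 33.8 -1;0.495 -0.43 0 0 0 33.8 -1;0.495 -0.43 0 0 0 33.8 -1;0.495 -0.43 0 0 0 33.8 -1",
)

```text
time: 1.3
ee_pos: [0.4878, -0.0258, 0.2313]
ee_rot: [0.991, -0.133, -0.0, -0.0]
force: [0.9, -1.1, 0.4]
opening: -0.0001
```

```bash
python3 - <<'E'
from h import *
v=np.load("v.npy");go(W(v,(0,.0,0.14)),-15.3)
E
```

```text
now [ 0.4878 -0.0258  0.2313] t 1.3 F [ 0.9 -1.1  0.4]
shift [ 0.0144 -0.0517  0.0913] turn [0.   0.01 0.07]
```

>>> move_arm(
  targets="0.014 -0.052 0 0 0 0 -1;0.014 -0.052 0.04 0 0 0 -1;0.014 -0.052 0.08 0 0 0 -1;0.014 -0.052 0.09 0 0 0 -1;0.014 -0.052 0.09 0 0 0 -1",
)

```text
time: 1.8
ee_pos: [0.5139, 0.0182, 0.1408]
ee_rot: [0.991, -0.133, -0.001, 0.0]
force: [0.1, -0.0, 1.2]
opening: 0.0
```

```bash
python3 - <<'E'
from h import *
from bench import *
v=np.load("v.npy");go(W(v,(0,.0,0.088)),-15.3)
a=read_camera("side");b=read_camera("top")
cv2.imwrite("pics/s1.png",np.hstack([cv2.resize(a[100:300,220:380],None,fx=2.5,fy=2.5),cv2.resize(b[165:305,210:370],None,fx=2.5,fy=2.5).repeat(1,0) if 0 else cv2.resize(b[125:325,220:380],None,fx=2.5,fy=2.5)]))
E
```

```text
now [0.5139 0.0182 0.1408] t 1.8 F [ 0.1 -0.   1.2]
shift [ 0.0008 -0.0025  0.0528] turn [0.04 0.12 0.01]
```

View pics/s1.png

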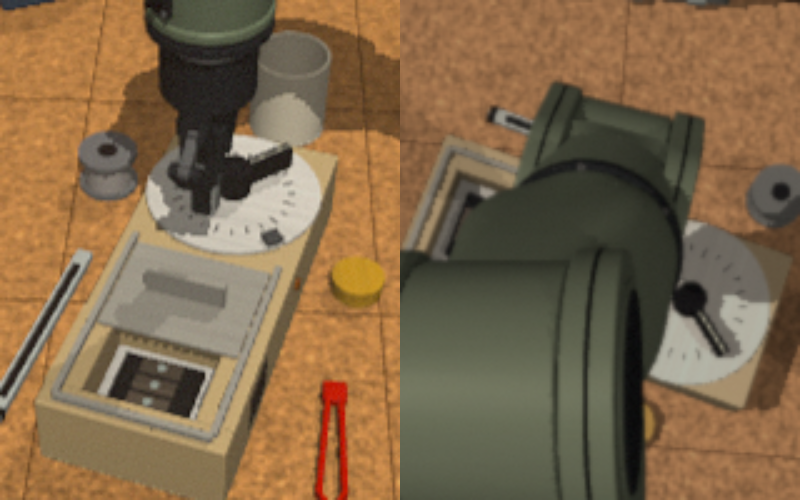

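The side view shows the shut fingers above the gap between tab and dial (tip about 207,212), with nothing below them. Next I lower to z = 0.088.

>>> move_arm(
  targets="0 0 0.03 0 0 0 -1;0 0 0.045 0 0 0 -1;0 0 0.053 0 0 0 -1;0 0 0.053 0 0 0 -1",
)

```text
time: 2.3
ee_pos: [0.5147, 0.0184, 0.0889]
ee_rot: [0.991, -0.133, 0.0, -0.0]
force: [0.2, 0.2, 0.2]
opening: 0.0002
```

>>> move_arm(
  targets="0 -0.008 0 0 0 0 -1;0 -0.016 0 0 0 0 -1;0 -0.024 0 0 0 0 -1;0 -0.032 0 0 0 0 -1;0 -0.04 0 0 0 0 -1;0 -0.048 0 0 0 0 -1;0 -0.048 0 0 0 0 -1",
)

```text
time: 3.0
ee_pos: [0.5271, 0.0662, 0.0882]
ee_rot: [0.991, -0.132, -0.0, -0.0]
force: [-0.3, -0.8, 0.2]
opening: 0.0002
```

```bash
cat > pic.py <<'E'
import sys
from h import *
from bench import *
n=sys.argv[1];s=read_state();print(np.round(s["ee_pos"],4),np.round(s["force"],1),s["time"])
v=np.load("v.npy");d=s["ee_pos"][:2]-v[:2];c,q=np.cos(v[2]),np.sin(v[2]);print("eraser xy",c*d[0]+q*d[1],-q*d[0]+c*d[1])
a=read_camera("side");b=read_camera("top")
cv2.imwrite(f"pics/{n}.png",np.hstack([cv2.resize(x[125:305,l:l+160],None,fx=2.5,fy=2.5,interpolation=2) for x,l in((a,220),(b,220))]))
cv2.imwrite(f"pics/{n}_side.png",a);cv2.imwrite(f"pics/{n}_top.png",b)
E
python3 pic.py s2
```

```text
[0.5271 0.0662 0.0882] [-0.3 -0.8  0.2] 3.0
eraser xy -0.0006179922959074977 0.047374688365295896
```

View pics/s2.png

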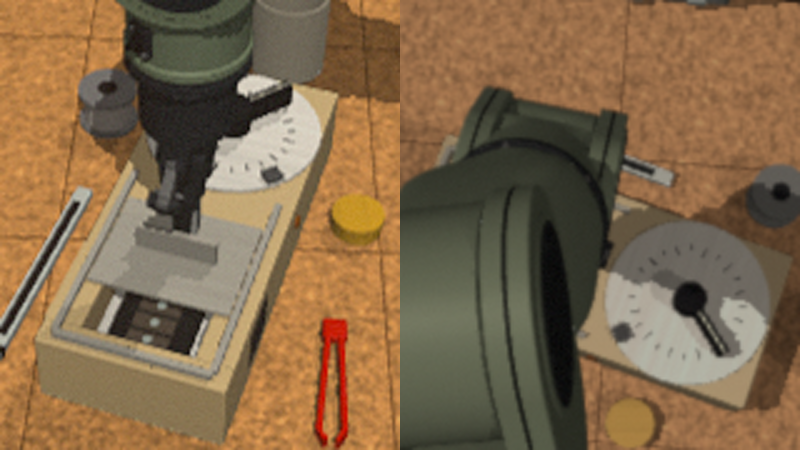

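The side view shows the door partly closed, with the fingers pushing the tab at about (175,230) and the pointer unmoved. I'll keep pushing.

>>> move_arm(
  targets="0 -0.008 0 0 0 0 -1;0 -0.016 0 0 0 0 -1;0 -0.024 0 0 0 0 -1;0 -0.032 0 0 0 0 -1;0 -0.036 0 0 0 0 -1;0 -0.036 0 0 0 0 -1",
)

```text
time: 3.7
ee_pos: [0.5364, 0.1005, 0.0883]
ee_rot: [0.991, -0.132, -0.0, -0.0]
force: [0.5, -0.4, 0.0]
opening: -0.0001
```

```bash
python3 pic.py s3
```

```text
[0.5364 0.1005 0.0883] [ 0.5 -0.4  0. ] 3.7
eraser xy -0.0006806004276429627 0.08285514861181532
```

View pics/s3.png

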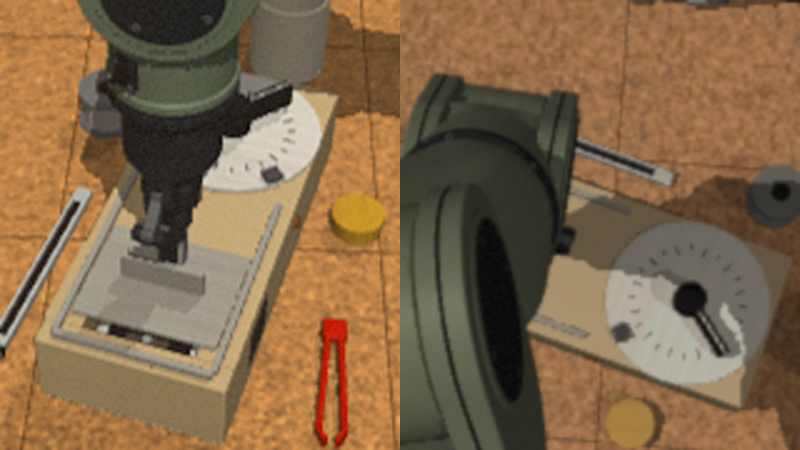

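The side view shows a strip of about 25 mm of the chamber still open. I'll go in smaller steps.

>>> move_arm(
  targets="0 -0.004 0 0 0 0 -1;0 -0.008 0 0 0 0 -1;0 -0.012 0 0 0 0 -1;0 -0.016 0 0 0 0 -1;0 -0.019 0 0 0 0 -1;0 -0.019 0 0 0 0 -1",
)

```text
time: 4.4
ee_pos: [0.5415, 0.1185, 0.0883]
ee_rot: [0.991, -0.132, -0.0, -0.0]
force: [-0.5, 0.2, -1.0]
opening: -0.0001
```

>>> move_arm(
  targets="0 -0.003 0 0 0 0 -1;0 -0.006 0 0 0 0 -1;0 -0.006 0 0 0 0 -1",
)

```text
time: 4.7
ee_pos: [0.5427, 0.1229, 0.0883]
ee_rot: [0.991, -0.133, -0.0, 0.001]
force: [-2.3, -6.5, 1.8]
opening: 0.0001
```

```bash
python3 pic.py s4
```

```text
[0.5427 0.1229 0.0883] [-2.3 -6.5  1.8] 4.7
eraser xy -0.0005064403932849744 0.1061522850264307
```

View pics/s4.png

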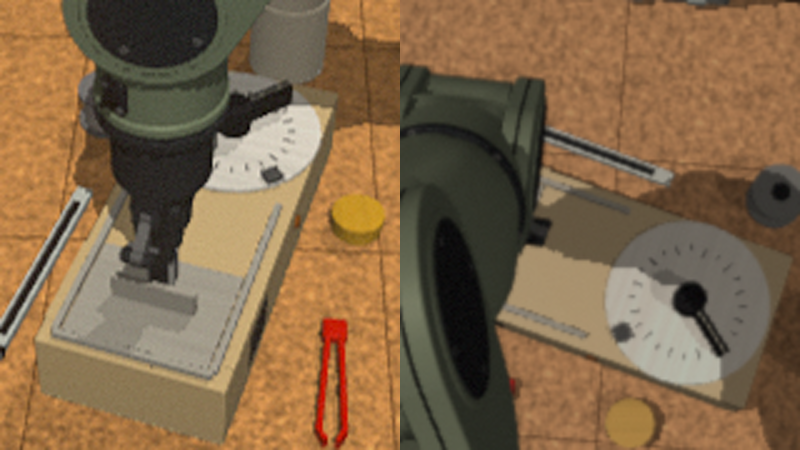

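The door looks flush with the end strip and the force has risen to about 7 N. I'll press a little more to confirm it is home.

>>> move_arm(
  targets="0 -0.003 0 0 0 0 -1;0 -0.004 0 0 0 0 -1;0 -0.004 0 0 0 0 -1;0 -0.004 0 0 0 0 -1",
)

```text
time: 5.2
ee_pos: [0.5429, 0.1235, 0.0882]
ee_rot: [0.991, -0.134, -0.001, 0.003]
force: [-9.9, -26.6, 7.7]
opening: -0.0002
```

Force climbed to 28 N with under 1 mm of motion, so the door is home. Next I back off, rise, and work out the pointer approach.

>>> move_arm(
  targets="0 0.01 0 0 0 0 -1;0 0.02 0 0 0 0 -1;0 0.02 -0.04 0 0 0 -1;0 0.02 -0.08 0 0 0 -1;0 0.02 -0.08 0 0 0 -1",
)

```text
time: 5.7
ee_pos: [0.5405, 0.1083, 0.1726]
ee_rot: [0.991, -0.133, 0.003, -0.001]
force: [0.7, -0.3, -1.6]
opening: -0.0003
```

```bash
cat >> h.py <<'E'
def P(v,th,r,off,z):
    e=[-r*np.sin(th)+off*np.cos(th),-.1-r*np.cos(th)-off*np.sin(th),z]
    yaw=np.degrees(v[2]+np.arctan2(-np.cos(th),-np.sin(th)))
    return W(v,e),(yaw+90)%180-90
E
python3 - <<'E'
from h import *
v=np.load("v.npy")
p,y=P(v,v[4],.045,.036,.165);print(p,y);go(p,y)
E
```

```text
[ 0.47184367 -0.13115629  0.165     ] 34.18127914796315
now [0.5405 0.1083 0.1726] t 5.7 F [ 0.7 -0.3 -1.6]
shift [-0.0033  0.2491  0.0067] turn [-4.000e-02 -3.800e-01 -4.944e+01]
```

>>> move_arm(
  targets="-0.003 0.249 0.005 0 0 -49.4 -1;-0.003 0.249 0.005 0 0 -49.4 -1;-0.003 0.249 0.005 0 0 -49.4 -1;-0.003 0.249 0.005 0 0 -49.4 -1;-0.003 0.249 0.005 0 0 -49.4 -1;-0.003 0.249 0.005 0 0 -49.4 -1;-0.003 0.249 0.005 0 0 -49.4 -1;-0.003 0.249 0.005 0 0 -49.4 -1",
)

```text
time: 6.5
ee_pos: [0.4707, -0.1303, 0.1632]
ee_rot: [0.956, 0.292, 0.0, -0.0]
force: [0.3, 0.9, -0.5]
opening: 0.0
```

```bash
python3 - <<'E'
from h import *
v=np.load("v.npy")
p,y=P(v,v[4],.045,.036,.091);go(p,y)
E
python3 pic.py s5
```

```text
now [ 0.4707 -0.1303  0.1632] t 6.5 F [ 0.3  0.9 -0.5]
shift [0.0004 0.0014 0.0722] turn [-0.03 -0.04 -0.18]
[ 0.4707 -0.1303  0.1632] [ 0.3  0.9 -0.5] 6.5
eraser xy -0.0031951193193514443 -0.15709233168708983
```

View pics/s5.png

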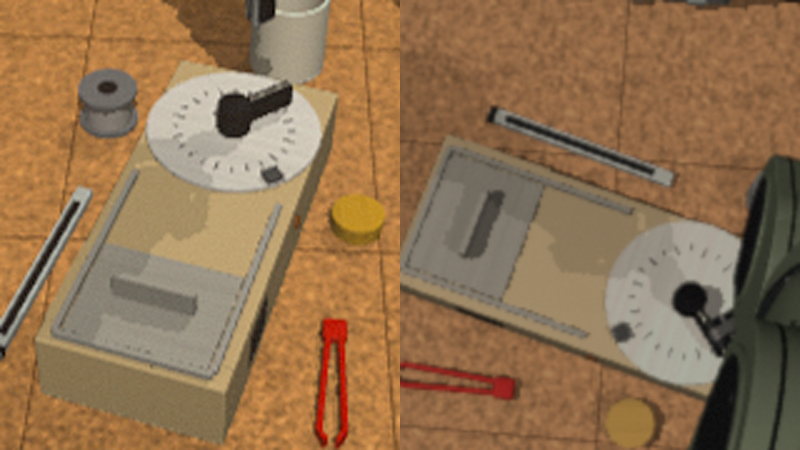

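The door is fully shut against the end strip and the pointer hasn't moved. The fingertip stands behind the pointer at about (728,320). I'll lower it to z = 0.091.

>>> move_arm(
  targets="0 0.002 0.03 0 0 0 -1;0 0.002 0.05 0 0 0 -1;0 0.002 0.065 0 0 0 -1;0 0.002 0.072 0 0 0 -1;0 0.002 0.072 0 0 0 -1",
)

```text
time: 7.1
ee_pos: [0.4715, -0.1321, 0.0908]
ee_rot: [0.956, 0.294, -0.0, -0.0]
force: [0.1, 0.4, -0.4]
opening: 0.0
```

```bash
python3 pic.py s6
```

```text
[ 0.4715 -0.1321  0.0908] [ 0.1  0.4 -0.4] 7.1
eraser xy -0.0019324392174066701 -0.15860481673657809
```

View pics/s6.png

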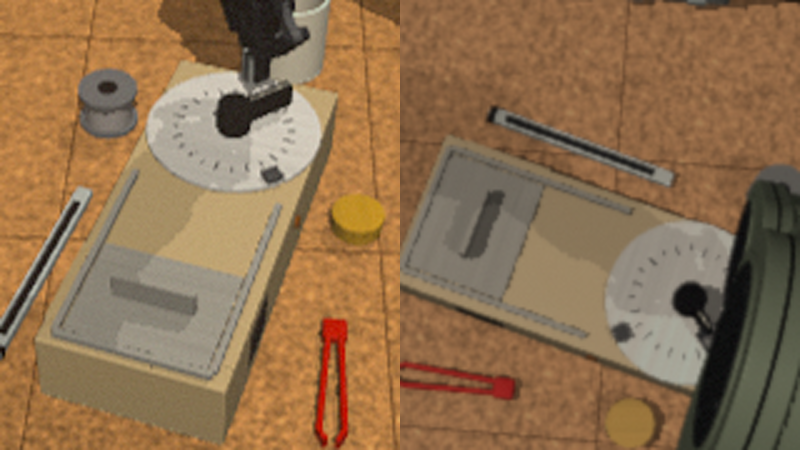

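The finger is down behind the arm in the side view (about 255,75). Now I work out the arc rows.

```bash
cat > arc.py <<'E'
import sys
from h import *
from bench import read_state
v=np.load("v.npy");s=read_state();r=R.from_quat(s["ee_rot"])
for a in sys.argv[1:]:
    th,off,z=map(float,a.split(","));p,y=P(v,th,.045,off,z);y=np.radians(y)
    if th>np.pi-.267-10: pass
    t=R.from_matrix(np.array([[np.cos(y),np.sin(y),0],[np.sin(y),-np.cos(y),0],[0,0,-1]]))
    print(a,*np.round(r.inv().apply(p-s["ee_pos"]),4),np.round((r.inv()*t).as_rotvec(degrees=True),1))
E
python3 arc.py .707,.026,.091 .707,.019,.091 .8,.019,.091 .9,.019,.091 1,.019,.091 1.1,.019,.091 1.2,.019,.091 1.3,.019,.091 1.4,.019,.091
```

```text
.707,.026,.091 0.0007 -0.0111 0.0008 [ 0. -0. -0.]
.707,.019,.091 0.0007 -0.0181 0.0008 [ 0. -0. -0.]
.8,.019,.091 -0.0008 -0.0224 0.0008 [ 0.  -0.   5.3]
.9,.019,.091 -0.0021 -0.0271 0.0008 [ 0. -0. 11.]
1,.019,.091 -0.0028 -0.0319 0.0008 [ 0.  -0.  16.7]
1.1,.019,.091 -0.0031 -0.0368 0.0008 [ 0.  -0.  22.5]
1.2,.019,.091 -0.0029 -0.0417 0.0008 [ 0.  -0.  28.2]
1.3,.019,.091 -0.0022 -0.0465 0.0008 [ 0.  -0.  33.9]
1.4,.019,.091 -0.001 -0.0513 0.0008 [ 0.  -0.  39.7]
```

>>> move_arm(
  targets="0.001 -0.011 0 0 0 0 -1;0.001 -0.018 0 0 0 0 -1;-0.001 -0.0225 0 0 0 5.3 -1;-0.002 -0.027 0 0 0 11 -1;-0.003 -0.032 0 0 0 16.7 -1;-0.003 -0.037 0 0 0 22.5 -1;-0.003 -0.0415 0 0 0 28.2 -1;-0.002 -0.0465 0 0 0 33.9 -1;-0.001 -0.0515 0 0 0 39.7 -1;-0.001 -0.0515 0 0 0 39.7 -1",
)

```text
time: 8.2
ee_pos: [0.4416, -0.0898, 0.0917]
ee_rot: [0.999, -0.049, 0.0, -0.0]
force: [0.4, -1.1, -0.5]
opening: -0.0
```

```bash
python3 pic.py s7;  python3 arc.py 1.4,.019,.091 1.5,.019,.091 1.6,.019,.091 1.7,.019,.091 1.8,.019,.091 1.9,.019,.091 2,.019,.091 2.1,.019,.091 2.2,.019,.091
```

```text
[ 0.4416 -0.0898  0.0917] [ 0.4 -1.1 -0.5] 8.2
eraser xy -0.04193270724595499 -0.12570313954967946
1.4,.019,.091 0.0005 0.0002 0.0005 [-0.  -0.   0.2]
1.5,.019,.091 -0.0011 -0.0044 0.0005 [-0.  -0.   5.9]
1.6,.019,.091 -0.0023 -0.0092 0.0005 [-0.  -0.  11.6]
1.7,.019,.091 -0.0031 -0.014 0.0005 [-0.  -0.  17.4]
1.8,.019,.091 -0.0033 -0.0189 0.0005 [-0.  -0.  23.1]
1.9,.019,.091 -0.003 -0.0237 0.0005 [-0.  -0.  28.8]
2,.019,.091 -0.0023 -0.0286 0.0005 [-0.  -0.  34.5]
2.1,.019,.091 -0.001 -0.0333 0.0005 [-0.  -0.  40.3]
2.2,.019,.091 0.0006 -0.0379 0.0005 [-0. -0. 46.]
```

View pics/s7.png

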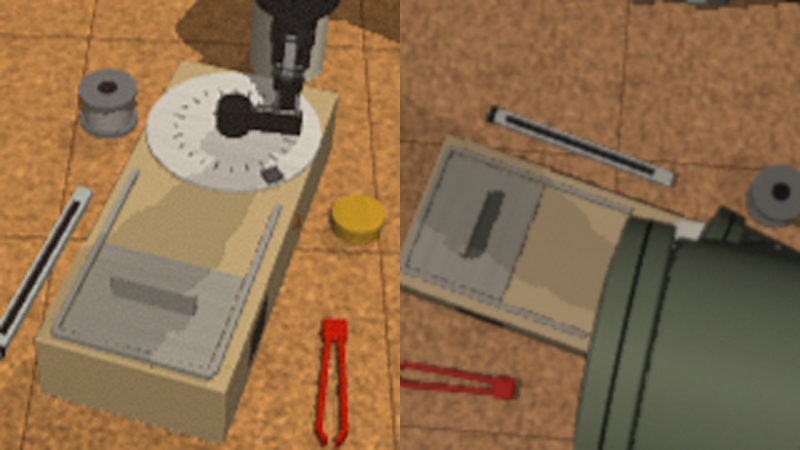

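The pointer follows; in the side view its tip is now at about (300,122). I'll continue to 2.1 rad, which should stop short of the block.

>>> move_arm(
  targets="-0.001 -0.0045 0 0 0 5.9 -1;-0.002 -0.009 0 0 0 11.6 -1;-0.003 -0.014 0 0 0 17.4 -1;-0.003 -0.019 0 0 0 23.1 -1;-0.003 -0.0235 0 0 0 28.8 -1;-0.002 -0.0285 0 0 0 34.5 -1;-0.001 -0.0335 0 0 0 40.3 -1;-0.001 -0.0335 0 0 0 40.3 -1",
)

```text
time: 9.1
ee_pos: [0.4441, -0.0569, 0.0913]
ee_rot: [0.921, -0.389, -0.0, -0.0]
force: [-1.0, 0.6, 0.3]
opening: 0.0001
```

```bash
python3 pic.py s8;  python3 arc.py 2.1,.019,.091 2.15,.019,.091  2.2,.019,.091 2.25,.019,.091 2.3,.019,.091 2.35,.019,.091; python3 - <<'E'
from h import *
v=np.load("v.npy")
for t in np.arange(1.4,2.6,.1): print(round(t,2),(proj("side",W(v,E2(t,.062,.105)))).round(1))
a=cv2.imread("pics/s8_side.png")[140:230,260:370];cv2.imwrite("pics/s8z.png",cv2.resize(a,None,fx=6,fy=6,interpolation=2))
E
```

```text
[ 0.4441 -0.0569  0.0913] [-1.   0.6  0.3] 9.1
eraser xy -0.04826030304863143 -0.09327798234030509
2.1,.019,.091 -0.0003 -0.0 0.0004 [0. 0. 0.]
2.15,.019,.091 -0.0012 -0.0023 0.0004 [0.  0.  2.9]
2.2,.019,.091 -0.002 -0.0046 0.0004 [0.  0.  5.8]
2.25,.019,.091 -0.0027 -0.007 0.0004 [0.  0.  8.6]
2.3,.019,.091 -0.0032 -0.0093 0.0004 [ 0.   0.  11.5]
2.35,.019,.091 -0.0036 -0.0118 0.0004 [ 0.   0.  14.4]
1.4 [340.8 170.3]
1.5 [340.4 172.1]
1.6 [339.8 173.9]
1.7 [338.9 175.6]
1.8 [337.7 177.2]
1.9 [336.3 178.8]
2.0 [334.6 180.2]
2.1 [332.7 181.5]
2.2 [330.6 182.7]
2.3 [328.3 183.7]
2.4 [325.8 184.6]
2.5 [323.2 185.3]
2.6 [320.6 185.8]
```

View pics/s8z.png

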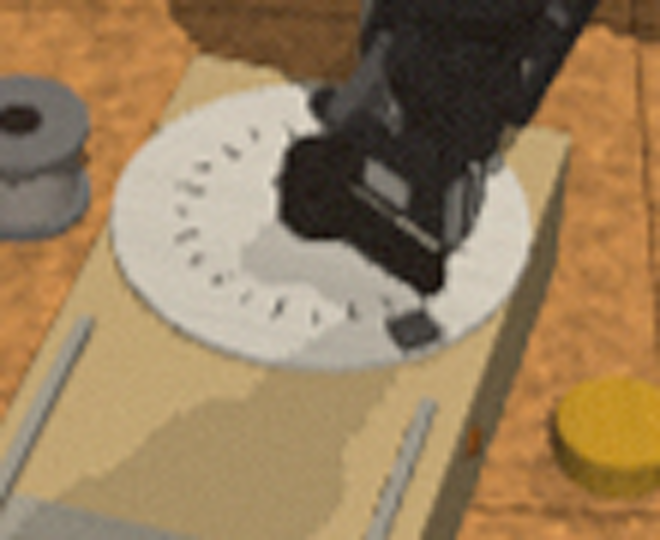

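```bash
python3 - <<'E'
from h import *
from bench import *
v=np.load("v.npy")
a0=cv2.imread("pics/top0.png")[235:275,290:330];cv2.imwrite("pics/ti.png",cv2.resize(a0,None,fx=12,fy=12,interpolation=0))
a0=cv2.imread("pics/s8_side.png")[175:215,305:355];cv2.imwrite("pics/si.png",cv2.resize(a0,None,fx=12,fy=12,interpolation=0))
for t in np.arange(2.2,2.6,.05): print(round(t,2),(proj("side",W(v,E2(t,.0725,.0845)))).round(1),(proj("top",W(v,E2(t,.0725,.0845)))).round(1))
E
```

```text
2.2 [333.  192.1] [310.5 262.3]
2.25 [331.7 192.7] [309.6 261.1]
2.3 [330.3 193.3] [308.9 259.8]
2.35 [328.9 193.8] [308.2 258.4]
2.4 [327.5 194.3] [307.6 257.1]
2.45 [326.  194.8] [307.  255.7]
2.5 [324.5 195.1] [306.5 254.3]
2.55 [322.9 195.5] [306.1 252.8]
```

View pics/ti.png

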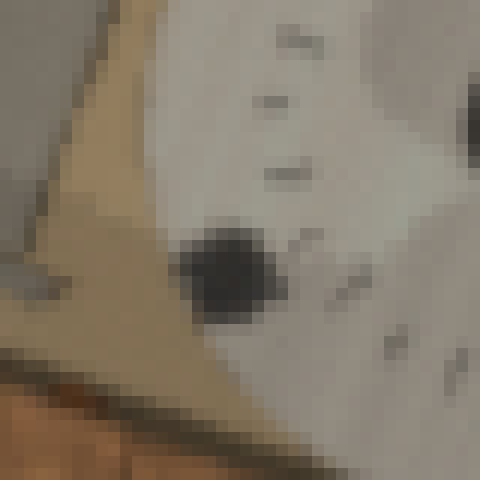

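View pics/si.png

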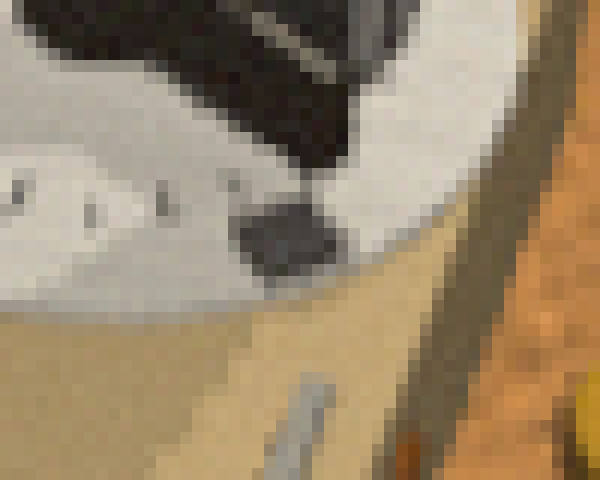

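The index block's centre is at top (309.2,257.9) and side (329,194.2), which gives about 2.36 rad in both views. The pointer is at about 2.11 rad. I'll push it to 2.33.

>>> move_arm(
  targets="-0.001 -0.0025 0 0 0 2.9 -1;-0.002 -0.0045 0 0 0 5.8 -1;-0.0025 -0.007 0 0 0 8.6 -1;-0.003 -0.0095 0 0 0 11.5 -1;-0.0035 -0.0107 0 0 0 13 -1;-0.0035 -0.0107 0 0 0 13 -1;-0.0035 -0.0107 0 0 0 13 -1",
)

```text
time: 9.9
ee_pos: [0.4493, -0.0475, 0.0913]
ee_rot: [0.872, -0.49, -0.0, -0.0]
force: [-0.3, -0.6, 0.4]
opening: 0.0003
```

>>> move_arm(
  targets="0 0.01 0 0 0 0 -1;0 0.015 -0.03 0 0 0 -1;0 0.015 -0.06 0 0 0 -1;0 0.03 -0.1 0 0 0 -1;0 0.08 -0.12 0 0 0 -1;0 0.13 -0.12 0 0 0 -1;0 0.17 -0.12 0 0 0 -1;0 0.17 -0.12 0 0 0 -1",
)

```text
time: 10.7
ee_pos: [0.2996, -0.1373, 0.2119]
ee_rot: [0.87, -0.494, -0.0, -0.0]
force: [0.6, -0.2, 0.1]
opening: 0.0
```

```bash
python3 pic.py s9;python3 - <<'E'
import cv2,numpy as np
a=cv2.imread("pics/s9_side.png")[145:215,285:355];b=cv2.imread("pics/s9_top.png")[210:280,295:365]
cv2.imwrite("pics/s9z.png",np.hstack([cv2.resize(x,None,fx=5.7,fy=5.7,interpolation=0) for x in(a,b)]))
E
```

```text
[ 0.2996 -0.1373  0.2119] [ 0.6 -0.2  0.1] 10.7
eraser xy -0.16637401645535355 -0.2089771435571325
```

View pics/s9.png

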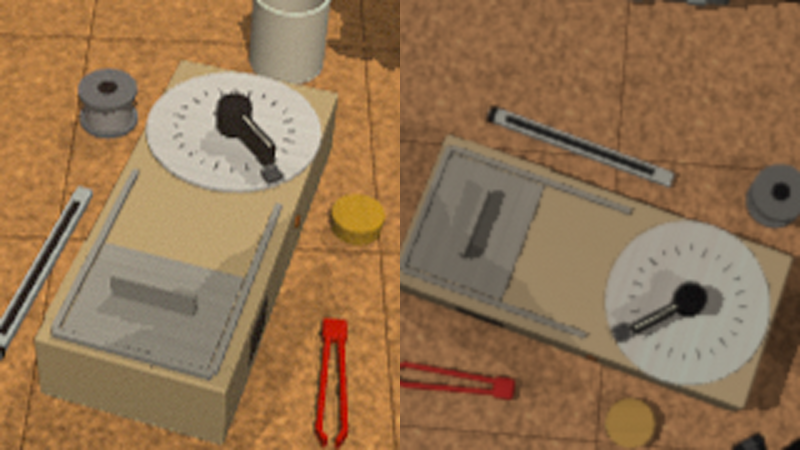

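View pics/s9z.png

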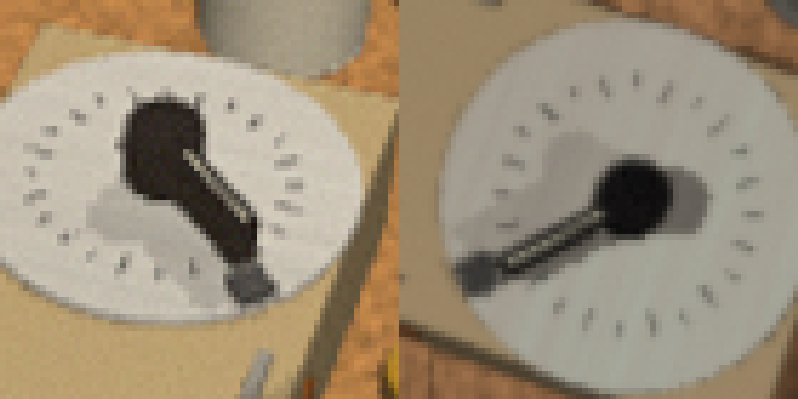

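```bash
python3 - <<'E'
from h import *
v=np.load("v.npy")
for t in np.arange(2.15,2.5,.05): print(round(t,2),*[(proj(c,W(v,E2(t,.062,.105)))).round(1) for c in("side","top")], "mid", *[(proj(c,W(v,E2(t,.039,.105)))).round(1) for c in("side","top")])
for n,c,o in(("s9_side","side",(285,145)),("s9_top","top",(295,210))):
    im=cv2.imread(f"pics/{n}.png")[o[1]:o[1]+70,o[0]:o[0]+70];im=cv2.resize(im,None,fx=5.7,fy=5.7,interpolation=2)
    for t,col in((2.26,(0,255,0)),(2.36,(0,0,255))):
        pts=np.array([(proj(c,W(v,E2(t,r,.105)))-o+.5)*5.7 for r in(.016,.062)])
        cv2.polylines(im,[np.int32(pts*8)],False,col,1,16,3)
    bl=[E2(2.36,72.5e-3,.0845)]
    r=[np.array(E2(2.36,q,.0845))+k*.008*np.array([-np.cos(2.36),np.sin(2.36),0]) for q,k in((.065,1),(.065,-1),(.08,-1),(.08,1),(.065,1))]
    cv2.polylines(im,[np.int32(np.array([(proj(c,W(v,p))-o+.5)*5.7 for p in r])*8)],False,(255,0,255),1,16,3)
    cv2.imwrite(f"pics/ov_{c}.png",im)
cv2.imwrite("pics/ov.png",np.hstack([cv2.imread(f"pics/ov_{c}.png") for c in("side","top")]))
E
```

```text
2.15 [331.7 182.1] [315.4 260.1] mid [324.8 176.6] [323.  254.3]
2.2 [330.6 182.7] [314.6 259. ] mid [324.1 176.9] [322.5 253.6]
2.25 [329.5 183.2] [313.9 257.9] mid [323.4 177.3] [322.  252.9]
2.3 [328.3 183.7] [313.2 256.8] mid [322.7 177.6] [321.6 252.2]
2.35 [327.1 184.2] [312.6 255.6] mid [321.9 177.9] [321.2 251.5]
2.4 [325.8 184.6] [312.1 254.4] mid [321.2 178.1] [320.9 250.7]
2.45 [324.6 185. ] [311.6 253.2] mid [320.4 178.3] [320.6 250. ]
2.5 [323.2 185.3] [311.2 252. ] mid [319.6 178.5] [320.3 249.2]
```

View pics/ov.png

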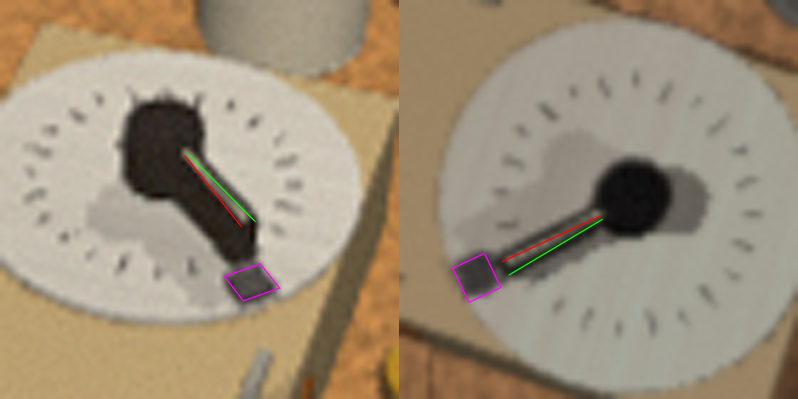

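Door home and chips covered. The white line lies between the model lines for 2.26 and 2.36: about 2.29 in the side view, about 2.33 in the top. That is roughly 3 to 4 mm short of the block's centre, inside tolerance, but a small nudge of about 0.05 rad will centre it.

```bash
python3 arc.py 2.31,.04,.212 2.31,.04,.15 2.31,.04,.091
```

```text
2.31,.04,.212 0.0006 -0.1488 -0.0004 [-0.  -0.  -1.3]
2.31,.04,.15 0.0006 -0.1487 0.0616 [-0.  -0.  -1.3]
2.31,.04,.091 0.0006 -0.1487 0.1206 [-0.  -0.  -1.3]
```

>>> move_arm(
  targets="0.0005 -0.05 0 0 0 -1.3 -1;0.0005 -0.1 0 0 0 -1.3 -1;0.0005 -0.145 0 0 0 -1.3 -1;0.0005 -0.145 0 0 0 -1.3 -1;0.0005 -0.145 0.04 0 0 -1.3 -1;0.0005 -0.145 0.08 0 0 -1.3 -1;0.0005 -0.145 0.105 0 0 -1.3 -1;0.0005 -0.145 0.12 0 0 -1.3 -1;0.0005 -0.145 0.12 0 0 -1.3 -1",
)

```text
time: 11.7
ee_pos: [0.4275, -0.0603, 0.0897]
ee_rot: [0.877, -0.481, -0.001, 0.0]
force: [-1.0, -0.1, 0.5]
opening: 0.0002
```

```bash
python3 arc.py 2.31,.03,.091 2.31,.021,.091 2.34,.019,.091 2.375,.019,.091
```

```text
2.31,.03,.091 0.0012 -0.0133 -0.0013 [0.1 0.1 0.2]
2.31,.021,.091 0.0012 -0.0223 -0.0013 [0.1 0.1 0.2]
2.34,.019,.091 0.0007 -0.0257 -0.0013 [0.1 0.1 1.9]
2.375,.019,.091 0.0001 -0.0273 -0.0013 [0.1 0.1 3.9]
```

>>> move_arm(
  targets="0.001 -0.013 -0.001 0 0 0.2 -1;0.001 -0.02 -0.001 0 0 0.2 -1;0.001 -0.024 -0.001 0 0 1.5 -1;0 -0.0265 -0.001 0 0 3 -1;0 -0.0273 -0.001 0 0 3.9 -1;0 -0.0273 -0.001 0 0 3.9 -1;0 -0.0273 -0.001 0 0 3.9 -1",
)

```text
time: 12.4
ee_pos: [0.4511, -0.0462, 0.0924]
ee_rot: [0.86, -0.511, -0.0, -0.0]
force: [-0.3, 0.4, -0.1]
opening: 0.0002
```

>>> move_arm(
  targets="0 0.01 0 0 0 0 -1;0 0.015 -0.03 0 0 0 -1;0 0.015 -0.06 0 0 0 -1;0 0.03 -0.1 0 0 0 -1;0 0.08 -0.12 0 0 0 -1;0 0.13 -0.12 0 0 0 -1;0 0.17 -0.12 0 0 0 -1;0 0.17 -0.12 0 0 0 -1;0 0.17 -0.12 0 0 0 -1;0 0.17 -0.12 0 0 0 -1",
)

```text
time: 13.4
ee_pos: [0.3023, -0.1272, 0.2122]
ee_rot: [0.86, -0.511, 0.0, -0.0]
force: [0.8, 0.8, 0.1]
opening: 0.0001
```

```bash
python3 pic.py s10; python3 - <<'E'
from h import *
v=np.load("v.npy")
O=[]
for n,c,o in(("s10_side","side",(285,145)),("s10_top","top",(295,210))):
    im=cv2.imread(f"pics/{n}.png")[o[1]:o[1]+70,o[0]:o[0]+70];im=cv2.resize(im,None,fx=5.7,fy=5.7,interpolation=2)
    for t,col in((2.26,(0,255,0)),(2.46,(0,0,255))):
        pts=np.array([(proj(c,W(v,E2(t,r,.105)))-o+.5)*5.7 for r in(.016,.062)])
        cv2.polylines(im,[np.int32(pts*8)],False,col,1,16,3)
    O.append(im)
cv2.imwrite("pics/ov2.png",np.hstack(O))
for c in("side","top"):
    d=cv2.absdiff(cv2.imread(f"pics/{c}0.png"),cv2.imread(f"pics/s10_{c}.png")).max(2);cv2.imwrite(f"pics/d_{c}.png",d)
E
```

```text
[ 0.3023 -0.1272  0.2122] [0.8 0.8 0.1] 13.4
eraser xy -0.16647162754290123 -0.1984733069336615
```

View pics/ov2.png

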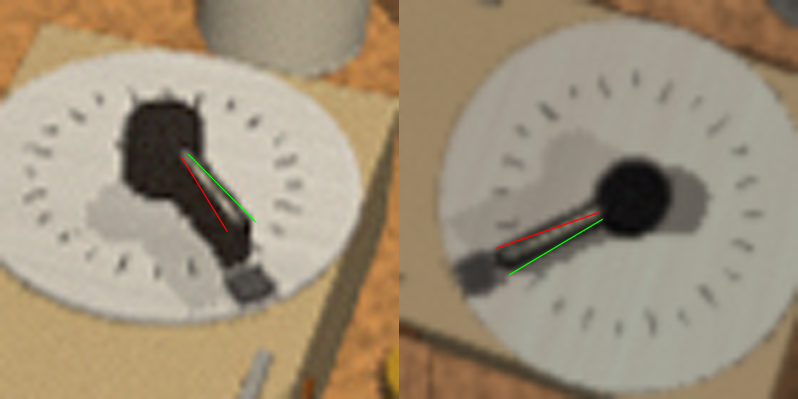

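View pics/d_side.png

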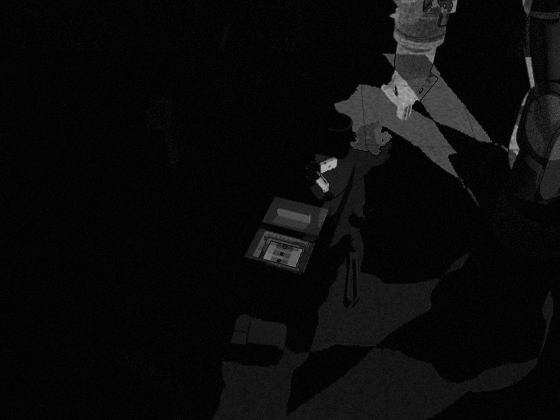

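View pics/s10.png

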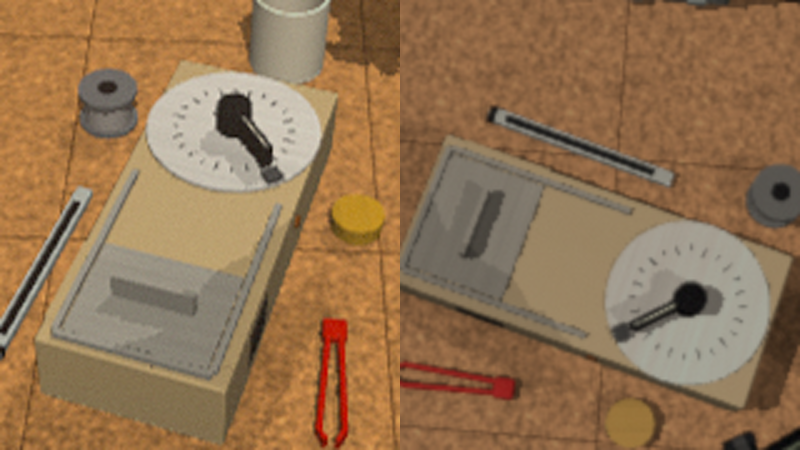

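The pointer's white line now lies midway between the 2.26 and 2.46 lines, at about 2.35 rad, against the block's 2.36. The door is flush, and the difference image shows only shadows, door, pointer and arm changed. I'm handing in the job.

```bash
python3 -c "
from bench import *
print(close_job())"
```

```text
the job is handed in; nothing more can be done
None
```

The eraser's door is pushed fully home and the timer pointer now points at the index block. The job was handed in at about 13.4 s, and no verdict came back.

- **Door:** I pushed the tab with shut fingers until the force rose to about 28 N with under 1 mm of motion. In the pictures the door lies flush with its end strip, and the pointer had not moved by then.
- **Pointer:** I swept it round clockwise from behind. The first stop looked about 3 to 4 mm short of the block's centre, so I nudged it again. My last reading is about 2.35 rad against about 2.36 rad for the block, or roughly 1 mm at the tip. This was read by eye against the calibrated overlay. At the first stop the two views had disagreed by about 0.04 rad (2.5 mm).
- **Bystanders and hand:** Comparing the before and after side pictures showed only the door, the pointer, the arm and shadows changed. The chips are hidden under the shut door and could not be checked. The hand ended well clear of the eraser, with force near zero.

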